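# Measure a carton against the gauge

### The job

At the packing counter of the charity shop, push the large carton along the counter into the corner of the measuring gauge, so that one long side lies flush against the wooden fence and one end is against the end stop, and slide the gauge's jaw up until it touches the carton's other end. Only push with the fingers: never lift, tip or carry the carton. Leave the small carton, mug, tape roll and bottle where they are, and end clear of everything with the carton and jaw in place.

Things in the scene. Friction and masses are not known exactly. Their poses are not given: they have to be found in the camera images.
- carton: The large closed cardboard carton with a strip of pale tape along its top: 90 mm wide (its x), 150 mm long (its y), 60 mm high, about 0.35 kg (0.25 to 0.5). Origin: centre of the underside, on the counter. Turning it half round makes no difference. It starts nearer to the robot than the fence, turned up to about 0.5 rad.
- gauge: Measuring gauge fixed to the counter: a straight wooden fence on the far side, 540 mm long, 30 thick, 40 high, with an end stop on its left end. Origin: at the foot of the fence's front face, the face towards the robot. y runs along the fence to the end stop; x points away from the robot. The front face is the plane x = 0, y = -315 to +225 mm. Turned up to 0.15 rad.
- corner (a point): Inside corner of fence and end stop, at counter height; axes as the gauge. The end stop is 22 mm thick, 40 high, reaches 60 mm out from the fence towards the robot; its face is y = 0 here. With the carton home (it slides on the bare counter) its centre is at x = -45, y = -75 mm from here, its y parallel to the fence.
- jaw_face (a point): Point on the jaw's measuring face, 45 mm out from the fence, 30 mm up; axes as the gauge. The jaw is an upright aluminium plate square to the fence, 12 mm thick (back at y = -12 mm here), from 2 to 82 mm out from the fence, 4 to 60 mm high. Its carriage sits on the fence, up to 60 mm high, 45 mm long behind the face, 7 mm in front of the fence. Push the plate's back to slide it.
- jaw (a joint): Travel of the jaw along the fence towards the end stop, in m, 0 to 0.40; the jaw's face is 0.46 m minus this from the end stop's face, so 0.31 when it touches the carton in the corner. It starts between 0 and 0.05, slides against about 2 N of friction and stays where it is left.
- small_carton: Bystander: a small closed carton, 55 x 80 x 40 mm high. Origin: centre of its underside.
- mug: Bystander: a white mug, 80 mm across, 90 mm high, handle at its +y. Origin: centre of its underside.
- tape_roll: Bystander: a roll of paper tape lying flat, 90 mm across, 45 mm high. Origin: centre of its underside.
- spray: Bystander: a white bottle, 64 mm across, 160 mm high, standing behind the fence. Origin: centre of its underside.
There are look-alikes about, which are no part of the job. Leave any red look-alike of the carton alone.

How it is judged:
At the end, for the whole second after the job is handed in: The carton lies flat and at rest in the gauge's corner: long side within 4 mm of the fence, end within 4 mm of the end stop, parallel to the fence within 0.04 rad; the jaw's travel is between 0.304 and 0.314 m (touching the carton's other end, to about 4 mm); no bystander has moved 20 mm (x of carton in the frame of corner between -0.049 and -0.042 m and y of carton in the frame of corner between -0.079 and -0.072 m and angle between the y axis of carton and the y axis of gauge, either way round below 0.04 rad and value of joint jaw between 0.304 and 0.314 m and height (world z) of carton below 0.004 m and angle between carton's own z axis and vertical below 0.05 rad and linear speed of carton below 0.01 m/s and distance of each of small_carton, mug, tape_roll, spray from where it was at the start of the episode below 0.02 m).
It fails at once if the carton is lifted off the counter (height (world z) of carton above 0.012 m).
It fails at once if the carton is tipped (angle between carton's own z axis and vertical above 0.2 rad).
It fails at once if a bystander (small carton, mug, tape roll, bottle) is pushed away or lifted (distance of any of small_carton, mug, tape_roll, spray from where it was at the start of the episode above 0.02 m).
It also fails if it takes over 72 s, if anything falls off the work surface, if the arm or the gripper's body presses on something with over 40 N, if the wrist force passes 120 N, or if a joint passes its speed limit or range.

### The arm

A 6-joint arm with a two-finger parallel gripper is mounted at the origin on the work surface. World frame = base frame: x ahead of the robot, y to its left, z up, the work surface at z = 0. Lengths are in m, angles in rad, forces in N, time in s.
With the tool pointing down it reaches from about 0.325 to 0.75 m from the base axis. Payload 7.6 kg.
Tool frame: the origin (TCP) lies midway between the tips of the shut fingers; the grasp point (between the pads) lies 19 mm behind it; z points along the fingers, y is the line along which they close (so a half turn about z gives the same grasp; the last joint's range is limited). The gripper opens to 85 mm and grips with 20 to 120 N. Pads are 22 mm wide; open, the fingers measure 114 mm over their backs; the gripper's body (76 mm by 85 mm) begins 54 mm behind the grasp point. The pads swing forward as they close: fully open they stand 13 mm farther back than shut.
Start: joints at [-1.309, 0.052, 1.401, -0, 1.689, -0.07], TCP at [0.171, -0.496, 0.231] pointing down, gripper open.
Joint ranges: [-2.9, 2.9], [-0.91, 2.17], [0.12, 2.37], [-1.06, 4.2], [0.26, 2.73], [-2.93, 2.93]. Speed limits (rad/s): [2.57, 2.57, 3.01, 3.14, 3.14, 3.14].

### API

Orientations are given as [roll, pitch, yaw] about the fixed x, y, z axes, in that order (R = Rz(yaw) Ry(pitch) Rx(roll)).
In Python, from plant import readout, capture, workorder gives the robot as it stands.
- The arm moves only by the tool step_arm, never from a script. Its argument "series" is a list of rows, each a list of 7 numbers: the finger opening in m, from 0 to 0.0854, then the shift along the world's x, y, z in m, then the turn, a rotation vector about the world's x, y, z in rad. A call has 1 to 20 rows; each row is the pose to reach, as a shift and turn from the pose commanded when the call began; what a row does not reach only later rows make up. A row lasts 1/10 s, in which the tool goes at most 50 mm and 8.59 degrees, less where a joint would pass 70% of its speed; a pose out of reach is approached as far as the arm can. A call with a gripper value outside its range is refused whole. The fingers move at their own pace and stop on an object; "newtons" is the grip in N (left out, the last holds). Time passes only in rows, so rows that repeat a pose let the fingers close. It gives the time, the measured TCP pose, the force, the opening and the grip force at its end, in the units of the state.
- readout.sense(): the state, without advancing time (a new reading comes with each control period).
- capture(name): name is "scene" or "side" or "wrist"; returns a dict with "color" (384x512x3 uint8, red, green, blue), "camera_matrix" (3x3 intrinsics, pixels), "R" (3x3) and "t" (3): a world point X has camera coordinates R X + t; the wrist camera has in their place "tool_from_camera" (4x4, takes a point from camera to tool coordinates, whose origin is the TCP and whose axes are the flange's). Camera axes: x right, y down, z forward; pixel columns grow to the right and rows downward; lengths in m; the calibration is good to about 2 mm. A picture is of the moment at which its call begins: read the wrist's pose just before it. There is no depth.
- workorder.sign_off(): hands the job in; it is judged then, once.
The state is a dict: "time": time; "joint_pos": joint angles; "joint_vel": joint speeds; "effort": joint torques, N m; "ee_pos": TCP position; "tcp_rot": TCP orientation; "wrist_force": force on the tool from outside, world axes, zero at the start; "ft_torque": the same for the moment, N m; "finger_gap": opening from 0.0 (shut) to 1.0 (fully open); "gripper_force": force on a finger pad.
Only numpy, scipy, OpenCV 4.12 (cv2) and the standard library are available. Lean on these libraries where they do the work, as an engineer would, in place of code of your own. Each camera call takes 0.05 s, during which the arm holds its last target. There are 200 camera calls.

## Working session

There is one attempt and no reset: what is moved stays moved. The work goes in short steps, Python scripts to look and compute and a tool call to move; the robot and the scene stay as the last step left them, time stands still between calls to the robot, and variables do not carry over. Pictures are saved under pics/ and viewed, at most 10 in all, crops included, and the job is handed in when it is done.

Besides the shell and the picture viewer there is one more tool, called after "Request:" in YAML: its name, and indented under it one key for each argument. step_arm: Moves the arm, as the interface text tells. Its arguments: {"type":"object","properties":{"series":{"type":"array"},"newtons":{"type":"number"}},"required":["series"]}

```bash
mkdir -p pics; ls
cat > h.py <<'E'
import numpy as np, cv2
from plant import readout, capture, workorder
def cam(n):
    c=capture(n); return c
def ray(c,u,v,z):
    K=np.array(c["camera_matrix"]);R=np.array(c["R"]);t=np.array(c["t"])
    d=R.T@np.linalg.inv(K)@np.array([u,v,1.]);o=-R.T@t
    return o+d*(z-o[2])/d[2]
def proj(c,X):
    K=np.array(c["camera_matrix"]);p=K@(np.array(c["R"])@np.array(X)+np.array(c["t"]));return p[:2]/p[2]
E
python3 - <<'E'
from h import *
import pickle
s=readout.sense();print(s)
a=cam("scene");b=cam("side");pickle.dump((a,b),open("c0.pkl","wb"))
for n,c in(("scene",a),("side",b)):
    cv2.imwrite(f"pics/{n}0.png",cv2.resize(c["color"][:,:,::-1],(800,600)))
    print(n,-np.array(c["R"]).T@np.array(c["t"]))
E
```

```text
pics
{'time': 0.0, 'joint_pos': array([-1.30929959e+00,  5.28207718e-02,  1.40168492e+00, -1.28714325e-05,
        1.68860742e+00, -7.02741782e-02]), 'joint_vel': array([-0.00104014, -0.00074031, -0.00077323,  0.0008475 ,  0.00128983,
        0.00113932]), 'effort': array([-2.55188133e-04, -3.81667542e+01, -3.60187376e+01, -9.76189949e-05,
        6.20862105e-03, -3.92482931e-06]), 'ee_pos': array([ 0.17095787, -0.49607871,  0.23050089]), 'tcp_rot': array([-3.14007505e+00, -9.40082552e-05,  3.31769341e-01]), 'wrist_force': array([-0.59442561, -0.02166395, -0.5492128 ]), 'ft_torque': array([ 0.01593734, -0.02723868,  0.03746417]), 'gripper_force': 0.0, 'finger_gap': 0.9998432747840302}
scene [1.14447754 0.11744995 0.91455247]
side [0.44707907 1.008313   0.70404991]
```

View pics/scene0.png

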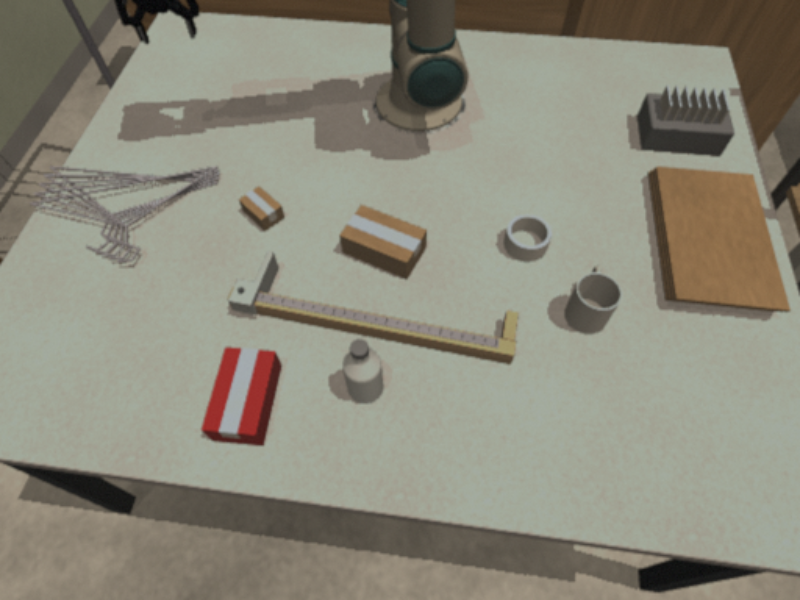

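View pics/side0.png

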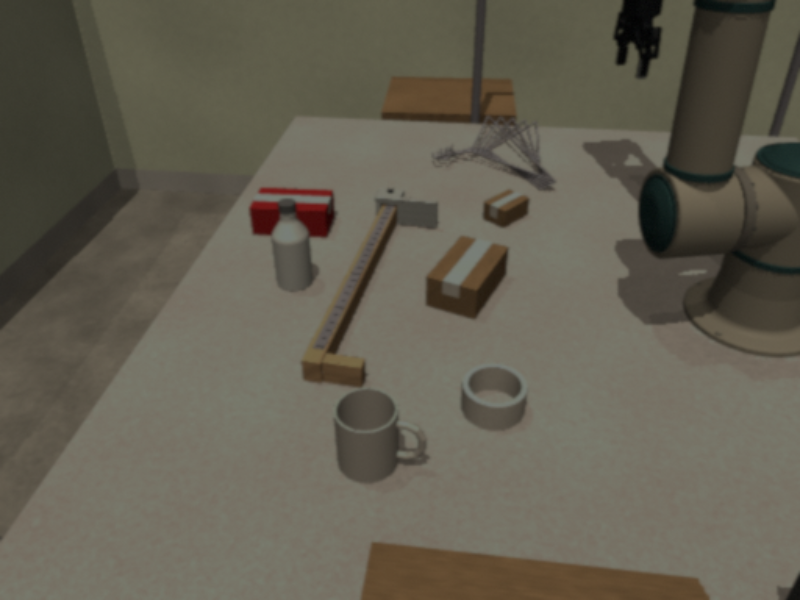

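Scene view (800x600 pixels): the candidates are the large brown carton with pale tape (384,240), the small brown carton (262,207), the red look-alike (242,395) and the brown board (715,238). I choose (384,240). The fence runs (258,300)–(515,350), with the jaw at (255,285), the end stop at (508,328), the bottle at (362,370), the tape roll at (527,237) and the mug at (593,300). Next is one close crop to check this choice.

Run:
```python
from h import *
import pickle
a,b=pickle.load(open("c0.pkl","rb"))
im=a["color"][:,:,::-1]
x0,y0,x1,y1=140,120,345,240
cr=cv2.resize(im[y0:y1,x0:x1],None,fx=3.9,fy=3.9,interpolation=cv2.INTER_CUBIC)
for g in range(x0,x1,20): cv2.putText(cr,str(g),(int((g-x0)*3.9),10),0,.35,(0,0,255),1);cv2.line(cr,(int((g-x0)*3.9),12),(int((g-x0)*3.9),18),(0,0,255),1)
for g in range(y0,y1,20): cv2.putText(cr,str(g),(0,int((g-y0)*3.9)+4),0,.35,(0,0,255),1)
cv2.imwrite("pics/crop1.png",cr)
```

```text
(no output)
```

View pics/crop1.png

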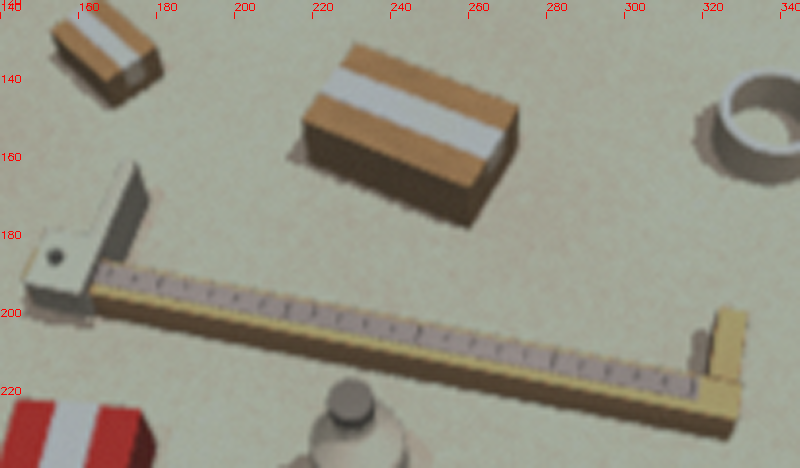

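The crop confirms the brown carton with the tape along its length. Its top corners in crop pixels are (352,43), (519,103), (470,187), (304,119). The fence's top front edge runs (103,261)→(711,376), the stop's inner edge runs (711,376)→(718,308), and the jaw plate's outer tip is at (137,163).

Run:
```python
from h import *
import pickle
a,b=pickle.load(open("c0.pkl","rb"))
P=lambda x,y,z:ray(a,140+x/3.9-.4,120+y/3.9-.4,z)
c=np.array([P(*p,.06) for p in((352,43),(519,103),(470,187),(304,119))])
print("carton",c.round(3),c.mean(0).round(3),[np.linalg.norm(c[i]-c[(i+1)%4]).round(3) for i in range(4)])
d=(c[1]+c[2]-c[0]-c[3]);print("yaw of y",np.arctan2(-d[0],d[1]))
f=[P(103,261,.04),P(711,376,.04)];d=f[1]-f[0];print("fence",f,"yaw",np.arctan2(-d[0],d[1]))
e=P(91,288,.04),P(735,412,.04);d=e[1]-e[0];print("fence back",e,np.arctan2(-d[0],d[1]))
print("stop tip",P(718,308,.04),P(747,312,.04))
print("jaw tip",P(137,163,.06),"jaw tip low",P(148,197,.004))
print("small",np.mean([P(*p,.04) for p in((50,31),(112,80),(158,46),(96,-3))],0))
# side checks
Q=lambda x,y,z:ray(b,x*.64-.2,y*.64-.2,z)
c=np.array([Q(*p,.06) for p in((430,276),(475,291),(508,248),(466,238))]);print("side carton",c.round(3),c.mean(0).round(3))
print("side stop corner",Q(322,352,.04),"stop tip",Q(364,359,.04),"jaw tip",Q(438,203,.06),"jaw base tip",Q(436,227,.004))
print("mug",Q(367,410,.09),"tape scene",ray(a,528*.64,232*.64,.045),"mug scene",ray(a,597*.64,292*.64,.09))
```

```text
carton [[ 0.404 -0.075  0.06 ]
 [ 0.45   0.067  0.06 ]
 [ 0.536  0.039  0.06 ]
 [ 0.487 -0.099  0.06 ]] [ 0.469 -0.017  0.06 ] [np.float64(0.15), np.float64(0.09), np.float64(0.147), np.float64(0.086)]
yaw of y -0.3251893629325453
fence [array([ 0.62475406, -0.22982961,  0.04      ]), array([0.66474947, 0.22914475, 0.04      ])] yaw -0.08692126742666152
fence back (array([ 0.64926543, -0.23239312,  0.04      ]), array([0.69126655, 0.2468519 , 0.04      ])) -0.08741682116772191
stop tip [0.60744232 0.23221862 0.04      ] [0.60817933 0.25337949 0.04      ]
jaw tip [ 0.54552268 -0.21963963  0.06      ] jaw tip low [ 0.5386324  -0.22412991  0.004     ]
small [ 0.40723332 -0.28863449  0.04      ]
side carton [[ 0.528  0.037  0.06 ]
 [ 0.453  0.071  0.06 ]
 [ 0.402 -0.069  0.06 ]
 [ 0.476 -0.094  0.06 ]] [ 0.465 -0.014  0.06 ]
side stop corner [0.66832101 0.22695412 0.04      ] stop tip [0.60458662 0.23478887 0.04      ] jaw tip [ 0.53774334 -0.22157671  0.06      ] jaw base tip [ 0.5406619  -0.22573596  0.004     ]
mug [0.57248135 0.38748068 0.09      ] tape scene [0.42252661 0.26940414 0.045     ] mug scene [0.58029045 0.38327093 0.09      ]
```

Everything agrees between the two views, including the sizes (0.150 × 0.088 m) and the stop. The gauge's yaw is -0.087, the corner is at about (0.667, 0.228) and the jaw is at about 0.00. The carton's centre is (0.467, -0.015), yaw -0.325.

Plan:
1. Push the near long side to the fence with both open fingers. This also squares the carton up.
2. Push the jaw's back, so the jaw carries the carton to the stop.

First I go behind the carton.

Request:
step_arm:
  series:
    - [0.0854,0.03,0.035,0,0,0,-0.05]
    - [0.0854,0.05,0.08,0,0,0,-0.1]
    - [0.0854,0.07,0.125,0,0,0,-0.15]
    - [0.0854,0.09,0.17,0,0,0,-0.2]
    - [0.0854,0.11,0.215,0,0,0,-0.25]
    - [0.0854,0.13,0.26,0,0,0,-0.3]
    - [0.0854,0.145,0.305,0,0,0,-0.35]
    - [0.0854,0.16,0.35,0,0,0,-0.419]
    - [0.0854,0.175,0.395,0,0,0,-0.419]
    - [0.0854,0.185,0.44,0,0,0,-0.419]
    - [0.0854,0.195,0.475,0,0,0,-0.419]
    - [0.0854,0.197,0.487,0,0,0,-0.419]
    - [0.0854,0.197,0.487,-0.04,0,0,-0.419]
    - [0.0854,0.197,0.487,-0.08,0,0,-0.419]
    - [0.0854,0.197,0.487,-0.12,0,0,-0.419]
    - [0.0854,0.197,0.487,-0.12,0,0,-0.419]
    - [0.0854,0.197,0.487,-0.12,0,0,-0.419]

```text
time: 1.8
ee_pos: [0.368, -0.0094, 0.1121]
tcp_rot: [3.142, 0.001, -0.087]
wrist_force: [0.8, 0.1, 0.2]
finger_gap: 1.0
gripper_force: 0.0
```

Run:
```python
from h import *
s=readout.sense();print(s["time"],s["ee_pos"],s["tcp_rot"],s["wrist_force"])
c=cam("wrist");print(np.array(c["tool_from_camera"]).round(3))
b=cam("side")
o=np.hstack([c["color"],b["color"]])[:,:,::-1]
cv2.imwrite("pics/w1.png",cv2.resize(o,(800,300)))
```

```text
1.8 [ 0.36800849 -0.00937577  0.11205812] [ 3.14154110e+00  7.09919693e-04 -8.72304826e-02] [0.83165799 0.08469558 0.19822628]
[[ 0.001 -0.947 -0.322  0.083]
 [ 1.     0.001  0.001  0.   ]
 [-0.001 -0.322  0.947 -0.142]
 [ 0.     0.     0.     1.   ]]
```

View pics/w1.png

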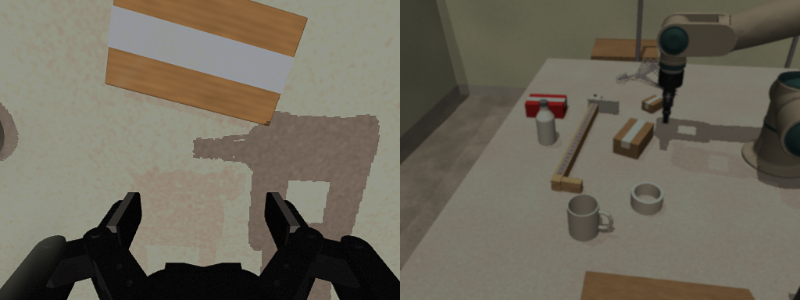

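Wrist view: the carton lies ahead of the open fingers, with its near right corner at (270,125) just ahead of the right finger at (280,200), as computed. The side view agrees. I lower and push along the gauge's x.

Request:
step_arm:
  series:
    - [0.0854,0,0,-0.035,0,0,0]
    - [0.0854,0,0,-0.07,0,0,0]
    - [0.0854,0,0,-0.102,0,0,0]
    - [0.0854,0,0,-0.102,0,0,0]
    - [0.0854,0.008,-0.001,-0.102,0,0,0]
    - [0.0854,0.016,-0.001,-0.102,0,0,0]
    - [0.0854,0.024,-0.002,-0.102,0,0,0]
    - [0.0854,0.032,-0.003,-0.102,0,0,0]
    - [0.0854,0.04,-0.0035,-0.102,0,0,0]
    - [0.0854,0.048,-0.004,-0.102,0,0,0]
    - [0.0854,0.056,-0.005,-0.102,0,0,0]
    - [0.0854,0.064,-0.0055,-0.102,0,0,0]
    - [0.0854,0.072,-0.006,-0.102,0,0,0]
    - [0.0854,0.08,-0.007,-0.102,0,0,0]
    - [0.0854,0.088,-0.0075,-0.102,0,0,0]
    - [0.0854,0.096,-0.0085,-0.102,0,0,0]
    - [0.0854,0.104,-0.009,-0.102,0,0,0]
    - [0.0854,0.112,-0.01,-0.102,0,0,0]
    - [0.0854,0.12,-0.0105,-0.102,0,0,0]
    - [0.0854,0.12,-0.0105,-0.102,0,0,0]

```text
time: 3.9
ee_pos: [0.4893, -0.02, 0.0096]
tcp_rot: [3.142, -0.001, -0.087]
wrist_force: [0.2, -0.7, 0.6]
finger_gap: 0.994
gripper_force: 0.0
```

Run:
```python
from h import *
import pickle
s=readout.sense();print(s["time"],s["ee_pos"],s["wrist_force"])
a=cam("scene");print("bottle top",ray(a,140+350/3.9,120+400/3.9,.155))
pickle.dump(a,open("c1.pkl","wb"))
x0,y0,x1,y1=140,120,345,240
cv2.imwrite("pics/crop2.png",cv2.resize(a["color"][y0:y1,x0:x1,::-1],None,fx=3.9,fy=3.9,interpolation=cv2.INTER_CUBIC))
```

```text
3.9 [ 0.48925066 -0.02000085  0.0095579 ] [ 0.23433083 -0.70747855  0.62663276]
bottle top [ 0.77389624 -0.00398541  0.155     ]
```

View pics/crop2.png

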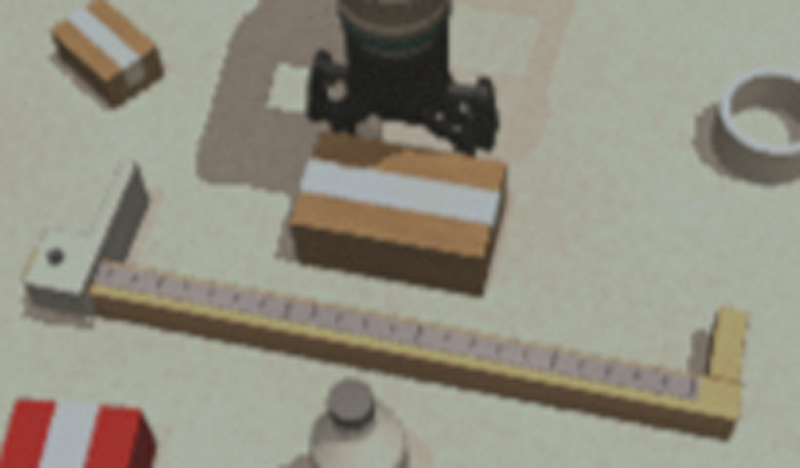

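The carton is squared up against the fingers, with its far top edge at crop pixels (292,224)–(486,256). I work out the gap left to the fence.

```bash
cat >> h.py <<'E'
C=np.array([.6665,.228]);psi=-.087
def G(X): # world -> corner frame xy
    d=np.array(X)[:2]-C;c,s=np.cos(psi),np.sin(psi);return np.array([c*d[0]+s*d[1],-s*d[0]+c*d[1]])
E
python3 - <<'E'
from h import *
import pickle
a=pickle.load(open("c1.pkl","rb"))
for p in((292,224),(486,256),(507,160),(318,133)): print(G(ray(a,140+p[0]/3.9-.4,120+p[1]/3.9-.4,.06)))
print("tcp",G([.4893,-.02]))
E
```

```text
[-0.05211334 -0.32289998]
[-0.05496539 -0.17462459]
[-0.14462263 -0.176988  ]
[-0.13932753 -0.32695985]
tcp [-0.15498102 -0.262459  ]
```

Request:
step_arm:
  series:
    - [0.0854,0.008,-0.001,0,0,0,0]
    - [0.0854,0.016,-0.001,0,0,0,0]
    - [0.0854,0.024,-0.002,0,0,0,0]
    - [0.0854,0.032,-0.003,0,0,0,0]
    - [0.0854,0.04,-0.0035,0,0,0,0]
    - [0.0854,0.045,-0.004,0,0,0,0]
    - [0.0854,0.048,-0.004,0,0,0,0]
    - [0.0854,0.05,-0.0045,0,0,0,0]
    - [0.0854,0.052,-0.0045,0,0,0,0]
    - [0.0854,0.052,-0.0045,0,0,0,0]

```text
time: 4.95
ee_pos: [0.5401, -0.0243, 0.0094]
tcp_rot: [3.142, 0.0, -0.087]
wrist_force: [-1.3, -0.0, 1.0]
finger_gap: 1.0
gripper_force: 0.9
```

Request:
step_arm:
  series:
    - [0.0854,0.001,0,0,0,0,0]
    - [0.0854,0.002,0,0,0,0,0]
    - [0.0854,0.002,0,0,0,0,0]

```text
time: 5.25
ee_pos: [0.54, -0.0243, 0.0093]
tcp_rot: [3.141, 0.005, -0.088]
wrist_force: [-15.1, 1.1, 10.3]
finger_gap: 0.999
gripper_force: 7.6
```

It touches the fence at about 15 N. I back off, rise, turn a quarter with the fingers shut, and go behind the jaw plate.

Request:
step_arm:
  series:
    - [0.0854,-0.01,0.001,0,0,0,0]
    - [0.0854,-0.03,0.0025,0,0,0,0]
    - [0.0854,-0.05,0.004,0.02,0,0,0]
    - [0.0854,-0.05,0.004,0.06,0,0,0]
    - [0.0854,-0.05,0.004,0.1,0,0,0]
    - [0,-0.05,0.0,0.13,0,0,0.13]
    - [0,-0.04,-0.03,0.13,0,0,0.26]
    - [0,-0.03,-0.06,0.13,0,0,0.39]
    - [0,-0.02,-0.09,0.13,0,0,0.52]
    - [0,-0.01,-0.12,0.13,0,0,0.65]
    - [0,0,-0.15,0.13,0,0,0.78]
    - [0,0.01,-0.18,0.13,0,0,0.91]
    - [0,0.02,-0.21,0.13,0,0,1.04]
    - [0,0.031,-0.23,0.13,0,0,1.17]
    - [0,0.031,-0.25,0.13,0,0,1.3]
    - [0,0.031,-0.25,0.13,0,0,1.43]
    - [0,0.031,-0.25,0.13,0,0,1.571]
    - [0,0.031,-0.25,0.13,0,0,1.571]
    - [0,0.031,-0.25,0.13,0,0,1.571]

```text
time: 7.15
ee_pos: [0.5732, -0.2744, 0.1393]
tcp_rot: [3.141, 0.0, 1.48]
wrist_force: [0.4, -0.7, -0.5]
finger_gap: 0.001
gripper_force: 0.0
```

Run:
```python
from h import *
s=readout.sense();print(s["time"],s["ee_pos"],s["tcp_rot"],G(s["ee_pos"]))
c=cam("wrist");b=cam("scene")
o=np.hstack([c["color"],b["color"][96:288,110:366].repeat(2,0).repeat(2,1)])[:,:,::-1]
cv2.imwrite("pics/w2.png",cv2.resize(o,(800,300)))
```

```text
7.15 [ 0.57316113 -0.27437574  0.1393428 ] [3.14102900e+00 1.74037324e-04 1.48011492e+00] [-0.04933427 -0.50858594]
```

View pics/w2.png

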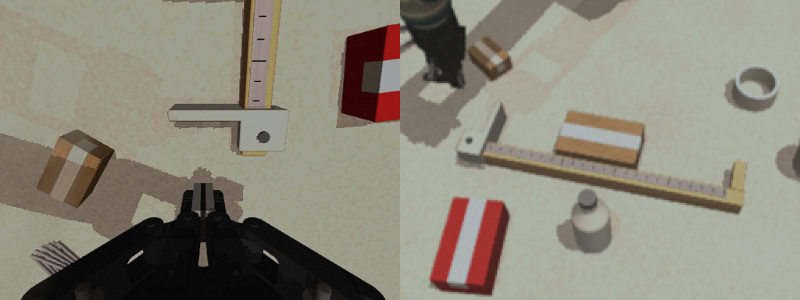

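The carton lies flush along the fence, and the shut fingers at (203,190) are behind the plate at (210,115). I lower and push the jaw.

Request:
step_arm:
  series:
    - [0,0,0,-0.04,0,0,0]
    - [0,0,0,-0.08,0,0,0]
    - [0,0,0,-0.114,0,0,0]
    - [0,0,0,-0.114,0,0,0]
    - [0,0.001,0.01,-0.114,0,0,0]
    - [0,0.0015,0.018,-0.114,0,0,0]
    - [0,0.002,0.025,-0.114,0,0,0]
    - [0,0.003,0.035,-0.114,0,0,0]
    - [0,0.004,0.045,-0.114,0,0,0]
    - [0,0.005,0.055,-0.114,0,0,0]
    - [0,0.0055,0.065,-0.114,0,0,0]
    - [0,0.0065,0.075,-0.114,0,0,0]
    - [0,0.0075,0.085,-0.114,0,0,0]
    - [0,0.008,0.095,-0.114,0,0,0]
    - [0,0.009,0.105,-0.114,0,0,0]
    - [0,0.01,0.115,-0.114,0,0,0]
    - [0,0.011,0.125,-0.114,0,0,0]
    - [0,0.012,0.135,-0.114,0,0,0]
    - [0,0.0125,0.145,-0.114,0,0,0]

```text
time: 9.15
ee_pos: [0.5856, -0.1285, 0.0252]
tcp_rot: [3.141, -0.0, 1.484]
wrist_force: [1.1, -2.3, 0.7]
finger_gap: -0.002
gripper_force: 1.2
```

Request:
step_arm:
  series:
    - [0,0.001,0.008,0,0,0,0]
    - [0,0.0015,0.016,0,0,0,0]
    - [0,0.002,0.024,0,0,0,0]
    - [0,0.003,0.032,0,0,0,0]
    - [0,0.0035,0.04,0,0,0,0]
    - [0,0.004,0.048,0,0,0,0]
    - [0,0.005,0.056,0,0,0,0]
    - [0,0.0055,0.064,0,0,0,0]
    - [0,0.006,0.072,0,0,0,0]
    - [0,0.007,0.08,0,0,0,0]
    - [0,0.0075,0.088,0,0,0,0]
    - [0,0.0085,0.096,0,0,0,0]
    - [0,0.009,0.104,0,0,0,0]
    - [0,0.01,0.112,0,0,0,0]
    - [0,0.0105,0.12,0,0,0,0]
    - [0,0.011,0.128,0,0,0,0]
    - [0,0.012,0.136,0,0,0,0]
    - [0,0.0125,0.144,0,0,0,0]
    - [0,0.0125,0.144,0,0,0,0]

```text
time: 11.05
ee_pos: [0.598, 0.0163, 0.0253]
tcp_rot: [-3.141, -0.001, 1.485]
wrist_force: [-0.1, 0.1, -0.3]
finger_gap: -0.001
gripper_force: 0.0
```

Run:
```python
from h import *
s=readout.sense();print(s["time"],s["ee_pos"],G(s["ee_pos"]),s["wrist_force"])
c=cam("wrist");b=cam("scene")
o=np.hstack([c["color"],b["color"][96:288,110:366].repeat(2,0).repeat(2,1)])[:,:,::-1]
cv2.imwrite("pics/w3.png",cv2.resize(o,(800,300)))
```

```text
11.05 [0.5979803  0.01626033 0.02526296] [-0.04986243 -0.21689254] [-0.06581361  0.11058672 -0.30656406]
```

View pics/w3.png

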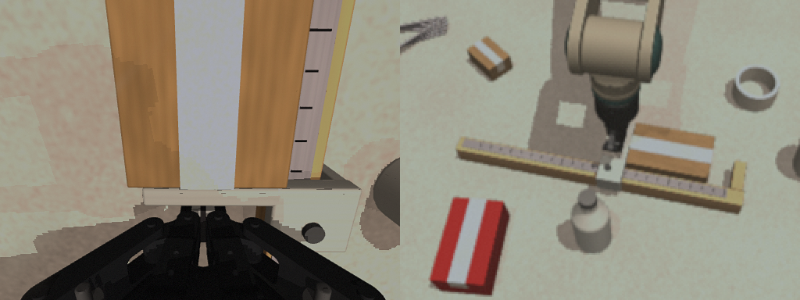

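The jaw is carrying the carton along flush with the fence (right panel, carton at (670,150)), with about 44 mm left.

Request:
step_arm:
  series:
    - [0,0.0005,0.007,0,0,0,0]
    - [0,0.001,0.014,0,0,0,0]
    - [0,0.002,0.021,0,0,0,0]
    - [0,0.0025,0.028,0,0,0,0]
    - [0,0.003,0.034,0,0,0,0]
    - [0,0.0035,0.038,0,0,0,0]
    - [0,0.0035,0.04,0,0,0,0]
    - [0,0.0035,0.04,0,0,0,0]

```text
time: 11.95
ee_pos: [0.6016, 0.0553, 0.0253]
tcp_rot: [3.141, -0.001, 1.484]
wrist_force: [0.1, -0.4, -0.3]
finger_gap: 0.001
gripper_force: 0.1
```

Request:
step_arm:
  series:
    - [0,0,0.001,0,0,0,0]
    - [0,0,0.002,0,0,0,0]
    - [0,0,0.003,0,0,0,0]
    - [0,0,0.003,0,0,0,0]

```text
time: 12.35
ee_pos: [0.6018, 0.0575, 0.0255]
tcp_rot: [3.141, -0.0, 1.484]
wrist_force: [1.9, -3.4, -1.6]
finger_gap: -0.002
gripper_force: 1.6
```

Request:
step_arm:
  series:
    - [0,0,0.001,0,0,0,0]
    - [0,0,0.002,0,0,0,0]
    - [0,0,0.002,0,0,0,0]

```text
time: 12.65
ee_pos: [0.6019, 0.059, 0.0255]
tcp_rot: [3.141, 0.001, 1.483]
wrist_force: [1.6, -5.3, -1.1]
finger_gap: 0.001
gripper_force: 3.0
```

Request:
step_arm:
  series:
    - [0,0,0.001,0,0,0,0]
    - [0,0,0.001,0,0,0,0]

```text
time: 12.85
ee_pos: [0.6019, 0.059, 0.0255]
tcp_rot: [3.141, 0.003, 1.483]
wrist_force: [1.4, -10.7, -2.8]
finger_gap: -0.002
gripper_force: 5.0
```

It is firm against the stop, and the TCP at gauge y = -0.174 matches the expected -0.173. I back off, rise, and move to the front of the carton for a look and a final press to the fence if needed.

Request:
step_arm:
  series:
    - [0,-0.001,-0.01,0,0,0,0]
    - [0,-0.003,-0.03,0,0,0,0]
    - [0,-0.004,-0.04,0.04,0,0,0]
    - [0,-0.004,-0.04,0.08,0,0,0]
    - [0,-0.01,-0.04,0.12,0,0,0]
    - [0.0854,-0.03,-0.03,0.13,0,0,-0.13]
    - [0.0854,-0.05,-0.01,0.13,0,0,-0.26]
    - [0.0854,-0.07,0.01,0.13,0,0,-0.39]
    - [0.0854,-0.091,0.03,0.13,0,0,-0.52]
    - [0.0854,-0.091,0.05,0.13,0,0,-0.65]
    - [0.0854,-0.091,0.07,0.13,0,0,-0.78]
    - [0.0854,-0.091,0.09,0.13,0,0,-0.91]
    - [0.0854,-0.091,0.107,0.13,0,0,-1.04]
    - [0.0854,-0.091,0.107,0.13,0,0,-1.17]
    - [0.0854,-0.091,0.107,0.13,0,0,-1.3]
    - [0.0854,-0.091,0.107,0.13,0,0,-1.43]
    - [0.0854,-0.091,0.107,0.13,0,0,-1.571]
    - [0.0854,-0.091,0.107,0.13,0,0,-1.571]
    - [0.0854,-0.091,0.107,0.13,0,0,-1.571]

```text
time: 14.75
ee_pos: [0.5104, 0.1679, 0.1554]
tcp_rot: [-3.141, 0.0, -0.083]
wrist_force: [-0.1, 0.2, 0.6]
finger_gap: 1.001
gripper_force: 0.0
```

Run:
```python
from h import *
s=readout.sense();print(s["time"],s["ee_pos"],s["tcp_rot"],G(s["ee_pos"]))
c=cam("wrist");b=cam("scene")
o=np.hstack([c["color"],b["color"][120:264,190:382].repeat(3,0).repeat(3,1)[:384,:512]])[:,:,::-1]
cv2.imwrite("pics/w4.png",cv2.resize(o,(800,300)))
```

```text
14.75 [0.51037424 0.16786124 0.15544401] [-3.14095999e+00  2.47222486e-04 -8.30973256e-02] [-0.1503098  -0.07347712]
```

View pics/w4.png

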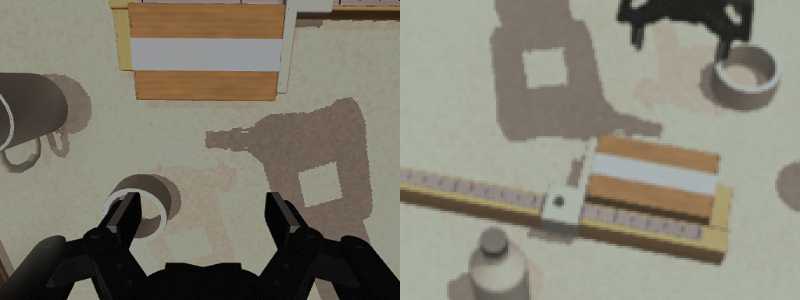

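Wrist view: the carton (207,50) sits between the stop (125,40) and the jaw (287,50), parallel to the fence. The tape roll (140,205) is clear of the fingers' way down by about 45 mm. I give one gentle press to the fence.

Request:
step_arm:
  series:
    - [0.075,0,-0.002,-0.04,0,0,0]
    - [0.075,0,-0.002,-0.08,0,0,0]
    - [0.075,0,-0.002,-0.12,0,0,0]
    - [0.075,0,-0.002,-0.145,0,0,0]
    - [0.075,0,-0.002,-0.145,0,0,0]
    - [0.075,0.01,-0.003,-0.145,0,0,0]
    - [0.075,0.02,-0.004,-0.145,0,0,0]
    - [0.075,0.03,-0.0045,-0.145,0,0,0]
    - [0.075,0.037,-0.005,-0.145,0,0,0]
    - [0.075,0.042,-0.0055,-0.145,0,0,0]
    - [0.075,0.044,-0.0055,-0.145,0,0,0]
    - [0.075,0.045,-0.0055,-0.145,0,0,0]
    - [0.075,0.046,-0.0055,-0.145,0,0,0]
    - [0.075,0.046,-0.0055,-0.145,0,0,0]

```text
time: 16.25
ee_pos: [0.5559, 0.1622, 0.01]
tcp_rot: [3.141, 0.001, -0.087]
wrist_force: [-2.7, -0.1, 0.9]
finger_gap: 0.876
gripper_force: 0.0
```

Request:
step_arm:
  series:
    - [0.075,0.001,0,0,0,0,0]
    - [0.075,0.002,0,0,0,0,0]
    - [0.075,0.002,0,0,0,0,0]

```text
time: 16.55
ee_pos: [0.556, 0.1629, 0.0094]
tcp_rot: [-3.141, 0.006, -0.087]
wrist_force: [-11.9, 5.0, 0.6]
finger_gap: 0.878
gripper_force: 0.0
```

Firm contact at the expected place. Now I retreat and check.

Request:
step_arm:
  series:
    - [0.075,-0.01,0.001,0,0,0,0]
    - [0.075,-0.03,0.002,0,0,0,0]
    - [0.075,-0.05,0.002,0.03,0,0,0]
    - [0.075,-0.06,0.0,0.07,0,0,0]
    - [0.075,-0.07,-0.01,0.11,0,0,0]
    - [0.075,-0.09,-0.04,0.15,0,0,0]
    - [0.075,-0.1,-0.08,0.18,0,0,0]
    - [0.075,-0.11,-0.12,0.18,0,0,0]
    - [0.075,-0.12,-0.16,0.18,0,0,0]
    - [0.075,-0.12,-0.2,0.18,0,0,0]
    - [0.075,-0.12,-0.2,0.18,0,0,0]
    - [0.075,-0.12,-0.2,0.18,0,0,0]

```text
time: 17.75
ee_pos: [0.4386, -0.0384, 0.1905]
tcp_rot: [-3.142, -0.001, -0.089]
wrist_force: [-0.5, 0.3, -0.4]
finger_gap: 0.879
gripper_force: 0.0
```

Run:
```python
from h import *
import pickle
s=readout.sense();print(s["time"],s["ee_pos"])
b=cam("scene");pickle.dump(b,open("c2.pkl","wb"))
cr=cv2.resize(b["color"][140:230,220:340,::-1],None,fx=6.6,fy=6.6,interpolation=cv2.INTER_CUBIC)
cv2.imwrite("pics/f.png",cr)
```

```text
17.75 [ 0.43855306 -0.0384066   0.19050825]
```

View pics/f.png

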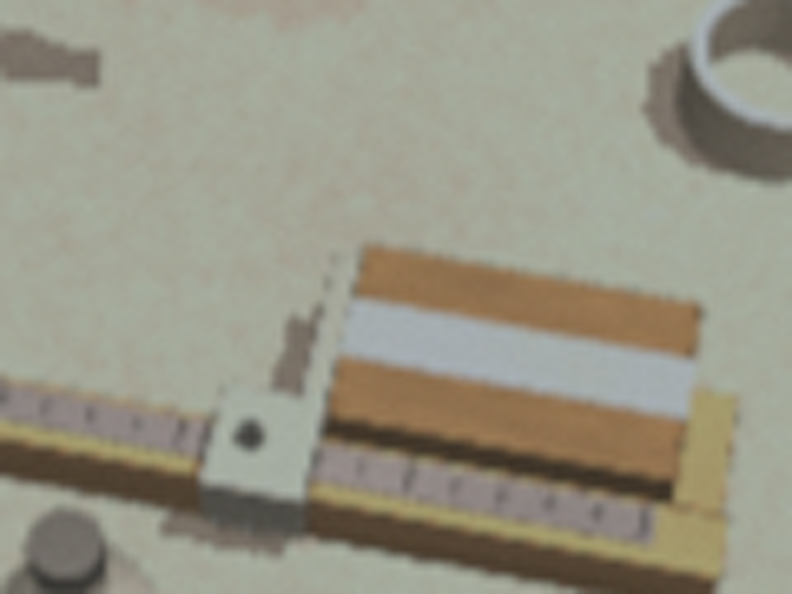

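The carton's far top edge runs (328,428)–(676,480), parallel to the fence with an even dark strip. The jaw touches its right end and the stop its left. A quick numeric check, then hand in if it holds.

Run:
```python
from h import *
import pickle
b=pickle.load(open("c2.pkl","rb"))
q=[G(ray(b,220+x/6.6-.4,140+y/6.6-.4,.06)) for x,y in((328,428),(676,480),(700,305),(362,245))]
print(np.round(q,4),np.mean(q,0));d=q[1]-q[0];e=q[2]-q[3]
ang=(-d[0]/d[1]-e[0]/e[1])/2;print("angle",ang)
m=np.mean(q,0)
if abs(ang)<.04 and abs(m-[-.045,-.075]).max()<.006: print(workorder.sign_off())
```

```text
[[ 0.0043 -0.1477]
 [-0.0021 -0.0017]
 [-0.0903 -0.0021]
 [-0.0903 -0.1515]] [-0.04460498 -0.07575314]
angle 0.022072042354203136
the job is handed in; nothing more can be done
None
```

I handed the job in with the carton in the gauge's corner, the jaw against its other end, no bystander touched by the moves, and the arm clear. My last picture put the carton's centre at (-0.0446, -0.0758) m from the corner and about 0.02 rad off the fence. The jaw's travel (about 0.31 m) is inferred from where the fingers stopped, and sign-off returned no verdict.

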